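# Preset the batch counter's thumbwheels

## Robot

A 6-joint arm with a two-finger parallel gripper is mounted at the origin on a cart in front of the work surface, level with it; the furniture and walls round the work are solid. World frame = base frame: x ahead of the robot, y to its left, z up, the work surface at z = 0. Lengths are in m, angles in rad, forces in N, time in s.
With the tool pointing down it reaches from about 0.375 to 0.975 m from the base axis. Payload 3.8 kg.
Tool frame: the origin (TCP) lies at the very end of the fingers, on their centre line; the grasp point (between the pads) lies 19 mm behind it; z points along the fingers, y is the line along which they close (so a half turn about z gives the same grasp; the last joint's range is limited). The gripper opens to 88 mm and grips with 3 to 60 N. Pads are 18 mm wide; open, the fingers measure 123 mm over their backs; the gripper's body (75 mm by 187 mm) begins 45 mm behind the grasp point.
Start: joints at [-1.258, 0.264, 1.604, -0, 1.274, -0.037], TCP at [0.231, -0.634, 0.239] pointing down, gripper open.
Joint ranges: [-2.63, 2.63], [-0.94, 2.18], [0.31, 2.57], [-1.31, 4.45], [0, 2.66], [-2.55, 2.55]. Speed limits (rad/s): [2.57, 2.57, 3.14, 3.14, 3.14, 3.14].

## Interface

Orientations are given as a unit quaternion [w, x, y, z].
In Python, from station import manip, cams gives the robot as it stands.
- The arm moves only by the tool play_rows, never from a script. Its argument "deltas" is a list that holds one entry, the list of rows, each a list of 5 numbers: the finger opening in mm, from 0 to 88.1, then the shift along the tool's x, y, z in units of 40 mm (1.0 is 40 mm), then the turn about the tool's z in units of 6 degrees (1.0 is 6 degrees). A call has 1 to 20 rows; each row shifts and turns the commanded pose from where the row before left it, along the tool's axes as they then stand; what a row does not reach is not made up. A row lasts 1/8 s, in which the tool goes at most 62.5 mm and 10.7 degrees, less where a joint would pass 70% of its speed; a pose out of reach is approached as far as the arm can. A call is refused whole if a number of a shift passes 1 or a number of a turn 1, either way. A call with a gripper value outside its range is refused whole. The fingers move at their own pace and stop on an object; the grip force is fixed at half the most. Time passes only in rows, so rows that do not move let the fingers close. It gives the time, the measured TCP pose, the force, the opening and the grip force at its end, in the units of the state.
- manip.sense(): the state, without advancing time (a new reading comes with each control period).
- cams.camera(name): name is "side" or "top" or "wrist"; returns a dict with "frame" (480x640x3 uint8, red, green, blue), "mtx" (3x3 intrinsics, pixels), "dist_coeffs" ([k1, k2, p1, p2, k3] as OpenCV has them; the pictures are not rectified), "R" (3x3) and "t" (3): a world point X has camera coordinates R X + t; the wrist camera has in their place "hand_eye" (4x4, takes a point from camera to tool coordinates, whose origin is the TCP and whose axes are the flange's). Camera axes: x right, y down, z forward; pixel columns grow to the right and rows downward; lengths in m; the calibration is good to about 2 mm. A picture is of the moment at which its call begins: read the wrist's pose just before it. There is no depth.
- manip.close_job(): hands the job in; it is judged then, once.
The state is a dict: "clock": time; "joints": joint angles; "joint_vel": joint speeds; "effort": joint torques, N m; "tool_pos": TCP position; "orientation": TCP orientation; "wrist_force": force on the tool from outside, world axes, zero at the start; "torque": the same for the moment, N m; "finger_gap": finger opening in m; "grip_force": force on a finger pad.
Only numpy, scipy, OpenCV 4.12 (cv2) and the standard library are available. Lean on these libraries where they do the work, as an engineer would, in place of code of your own. Each camera call takes 0.05 s, during which the arm holds its last target. There are 200 camera calls.

## Task

Set the three thumbwheels of the grey counter console so that the faces pointing straight up, between the yellow index marks, show from left to right 5, 2 and 4 dots, each wheel clicked home; the wheels and their bearings are delicate, so never press on them or the console with more than 18 N. Only when all three show the code, push the red load button all the way in and let it come back out. Leave everything else on the bench where it is.

Things in the scene. Friction and masses are not known exactly. Their poses are not given: they have to be found in the camera images.
- console: grey console fixed to the bench, 120 (x) x 200 (y) x 62 mm to its flat deck. Origin: centre of its underside; x points away from its front edge (the one nearer the robot), y to its left, z up. On the deck at x = 0: left, middle and right thumbwheel at y = +67, +22, -23 mm (axles along y, standing 10 to 18 mm out of the deck), red load button at y = -75 mm, its top 84 mm above the bench
- top_l (a point): nominal top of the left (console y = +67 mm) wheel, 76 mm above the bench, 14 mm above the deck. The point belongs to the console: the wheel itself sits at a height of its own, up to 4 mm above or below, to be found by touch. Smooth rim: press a fingertip on top (8 to 10 N turns it without slipping) and drag along console x. Axes as the console's
- top_m (a point): nominal top of the middle (console y = +22 mm) wheel, 76 mm above the bench, 14 mm above the deck. The point belongs to the console: the wheel itself sits at a height of its own, up to 4 mm above or below, to be found by touch. Smooth rim: press a fingertip on top (8 to 10 N turns it without slipping) and drag along console x. Axes as the console's
- top_r (a point): nominal top of the right (console y = -23 mm) wheel, 76 mm above the bench, 14 mm above the deck. The point belongs to the console: the wheel itself sits at a height of its own, up to 4 mm above or below, to be found by touch. Smooth rim: press a fingertip on top (8 to 10 N turns it without slipping) and drag along console x. Axes as the console's
- wheel_l (a joint): left black wheel with white dotted faces, 48 mm diameter, 20 mm wide. Value in rad: 0 shows 1 dot on top, each 0.628 more shows one dot more, up to 6 dots at 3.142; end stops beyond 1 and 6. Grows when the top of the rim is dragged along the console's +x, 15.1 mm of rim a click. A detent (about 2 N at the rim) pulls it to the nearest face. Sprung: sinks 1 mm per 4 N pressed, hard stop at 6 mm
- wheel_m (a joint): middle black wheel with white dotted faces, 48 mm diameter, 20 mm wide. Value in rad: 0 shows 1 dot on top, each 0.628 more shows one dot more, up to 6 dots at 3.142; end stops beyond 1 and 6. Grows when the top of the rim is dragged along the console's +x, 15.1 mm of rim a click. A detent (about 2 N at the rim) pulls it to the nearest face. Sprung: sinks 1 mm per 4 N pressed, hard stop at 6 mm
- wheel_r (a joint): right black wheel with white dotted faces, 48 mm diameter, 20 mm wide. Value in rad: 0 shows 1 dot on top, each 0.628 more shows one dot more, up to 6 dots at 3.142; end stops beyond 1 and 6. Grows when the top of the rim is dragged along the console's +x, 15.1 mm of rim a click. A detent (about 2 N at the rim) pulls it to the nearest face. Sprung: sinks 1 mm per 4 N pressed, hard stop at 6 mm
- load_top (a point): centre of the top of the red round load button, 28 mm diameter; it is pressed straight down
- load (a joint): travel of the load button in m, 0 out, 0.006 fully in (about 5 N); springs back
- tape_black: roll of black tape, 66 mm diameter, 19 mm high, loose bystander; origin under its centre
- tape_red: small roll of red tape, 42 mm diameter, 18 mm high, loose bystander; origin under its centre
- solder_reel: small red and white reel of solder, 55 mm diameter, 46 mm high, loose bystander; origin under its centre

How it is judged:
On the way, in this order (a step that is already met when the one before it is completed fails the run):
1. all three wheels show the code 5, 2, 4 (value of joint wheel_l between 2.363 and 2.663 rad and value of joint wheel_m between 0.478 and 0.778 rad and value of joint wheel_r between 1.735 and 2.035 rad), for 0.2 s.
2. the load button is pushed all the way in (value of joint load above 0.005 m), for 0.1 s.
At the end, for the whole second after the job is handed in: the wheels rest at 5, 2 and 4 dots (left, middle, right; each within 0.15 rad of its click position) and the load button is out again (less than 2 mm in) (all of step 1 and value of joint load below 0.002 m and velocity of joint wheel_l between -0.2 and 0.2 rad/s and velocity of joint wheel_m between -0.2 and 0.2 rad/s and velocity of joint wheel_r between -0.2 and 0.2 rad/s); the robot touches nothing.
It fails at once if the console or a wheel (not the button) is pressed with more than 18 N (contact force between console and anything else above 18 N).
It fails at once if the load button is pushed in while a wheel does not show the code (value of joint load above 0.004 m and not (value of joint wheel_l between 2.363 and 2.663 rad and value of joint wheel_m between 0.478 and 0.778 rad and value of joint wheel_r between 1.735 and 2.035 rad)).
It fails at once if the roll of black tape is moved (distance of tape_black from where it was at the start of the episode above 0.03 m).
It fails at once if the roll of red tape is moved (distance of tape_red from where it was at the start of the episode above 0.03 m).
It fails at once if the solder reel is moved (distance of solder_reel from where it was at the start of the episode above 0.03 m).
It also fails if it takes over 64 s, if anything falls off the work surface, if the arm or the gripper's body presses on something with over 40 N, if the wrist force passes 120 N, or if a joint passes its speed limit or range.

## Working session

There is one attempt and no reset: what is moved stays moved. The work goes in short steps, Python scripts to look and compute and a tool call to move; the robot and the scene stay as the last step left them, time stands still between calls to the robot, and variables do not carry over. Pictures are saved under pics/ and viewed, at most 10 in all, crops included, and the job is handed in when it is done.

Besides the shell and the picture viewer there is one more tool, called after "Emit:" as a command line: name --argument value ..., lists and objects as JSON in quotes. play_rows: Moves the arm, as the interface text tells. Its arguments: {"type":"object","properties":{"deltas":{"type":"array"}},"required":["deltas"]}

```bash
mkdir -p pics; ls; python3 - <<'E'
from station import manip,cams
import cv2,numpy as np
s=manip.sense()
print(s)
ims=[]
for n in ["side","top","wrist"]:
    c=cams.camera(n); cv2.imwrite(f"pics/{n}0.png",c["frame"][:,:,::-1])
    print(n,{k:np.round(v,4).tolist() for k,v in c.items() if k!="frame"})
E
```

```text
pics
{'clock': 0.0, 'joints': array([-1.25792857e+00,  2.64754423e-01,  1.60535396e+00, -3.79177561e-05,
        1.27365394e+00, -3.68819143e-02]), 'joint_vel': array([ 1.97565032e-03, -7.83960191e-04,  6.23281211e-04,  5.65563140e-04,
       -7.81044955e-05,  5.45779109e-04]), 'effort': array([-2.49574266e-03, -5.02124333e+01, -3.56870985e+01,  7.26046111e-02,
        2.93781306e-02, -1.66178024e-04]), 'tool_pos': array([ 0.23108322, -0.63347922,  0.23739794]), 'orientation': array([-1.07202905e-03,  9.84746774e-01,  1.73990267e-01, -1.67174539e-04]), 'wrist_force': array([ 0.42482558, -1.09468213, -0.50035672]), 'torque': array([ 0.01863802, -0.00490959, -0.04952423]), 'grip_force': 0.0, 'finger_gap': 0.08827586074009774}
side {'mtx': [[600.1258, 0.0, 318.7706], [0.0, 600.1258, 241.0984], [0.0, 0.0, 1.0]], 'dist_coeffs': [-0.0628, 0.0, 0.0, 0.0, 0.0], 'R': [[-0.8515, -0.5243, 0.0074], [-0.3195, 0.5075, -0.8002], [0.4158, -0.6838, -0.5997]], 't': [0.5447, 0.2293, 1.0923]}
top {'mtx': [[509.0051, 0.0, 324.2141], [0.0, 509.0051, 231.3702], [0.0, 0.0, 1.0]], 'dist_coeffs': [-0.1067, 0.0, 0.0, 0.0, 0.0], 'R': [[0.0207, -0.9989, 0.0432], [-0.992, -0.0259, -0.1237], [0.1247, -0.0403, -0.9914]], 't': [0.0636, 0.6044, 0.8498]}
wrist {'mtx': [[393.2749, 0.0, 319.5425], [0.0, 393.2749, 236.4793], [0.0, 0.0, 1.0]], 'dist_coeffs': [-0.0118, 0.0, 0.0, 0.0, 0.0], 'hand_eye': [[-0.0003, -0.9566, -0.2914, 0.0752], [1.0, -0.0003, -0.0, 0.0001], [-0.0001, -0.2914, 0.9566, -0.1463], [0.0, 0.0, 0.0, 1.0]]}
```

View pics/top0.png

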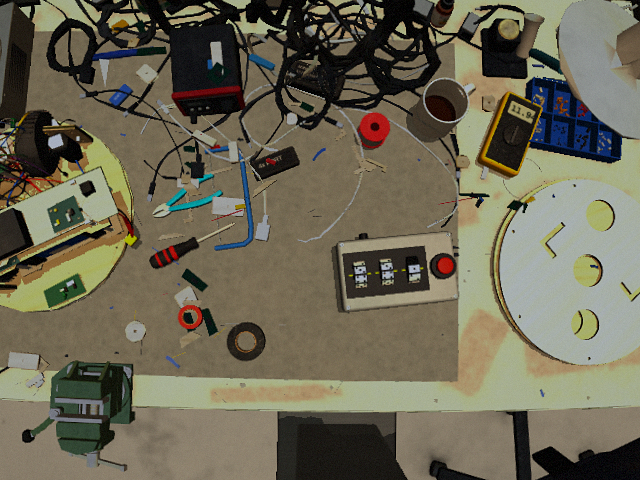

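View pics/side0.png

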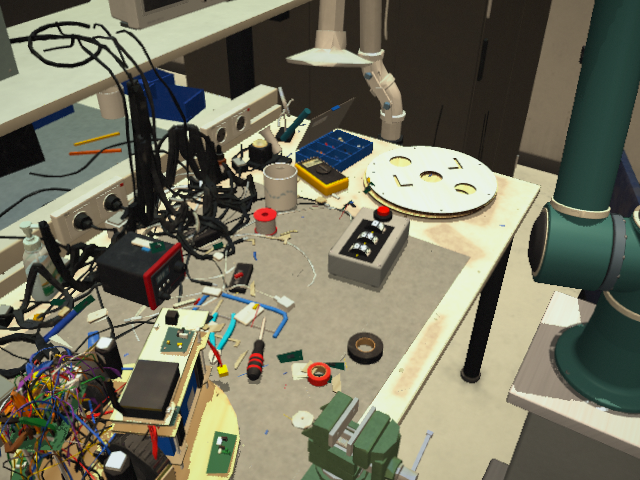

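The top view shows the console with deck corners near (337,240), (455,233), (459,298) and (342,312). The wheels are near (361,274), (387,271) and (414,269), and the button is near (443,265). The side view shows the button at about (383,213) and the wheels near (362,240). Next I'll measure them.

```bash
cat > h.py <<'E'
import numpy as np,cv2
from station import manip,cams
from scipy.spatial.transform import Rotation as Ro
def cam(n):
    s=manip.sense(); c=cams.camera(n); c["s"]=s
    if n=="wrist":
        q=s["orientation"]; T=np.eye(4); T[:3,:3]=Ro.from_quat(q[[1,2,3,0]]).as_matrix(); T[:3,3]=s["tool_pos"]
        M=np.linalg.inv(T@c["hand_eye"]); c["R"],c["t"]=M[:3,:3],M[:3,3]
    return c
def ray(c,p):
    u=cv2.undistortPoints(np.array([[p]],float),c["mtx"],c["dist_coeffs"])[0,0]
    R=np.array(c["R"]); return -R.T@c["t"], R.T@np.array([*u,1])
def onz(c,p,z):
    o,d=ray(c,p); return o+d*(z-o[2])/d[2]
def tri(c1,p1,c2,p2):
    o,d=ray(c1,p1); a,e=ray(c2,p2)
    k=np.linalg.lstsq(np.c_[d,-e],a-o,rcond=None)[0]
    return (o+k[0]*d+a+k[1]*e)/2, np.linalg.norm(o+k[0]*d-a-k[1]*e)
def proj(c,X):
    return cv2.projectPoints(np.array([X],float),cv2.Rodrigues(np.array(c["R"]))[0],np.array(c["t"],float),c["mtx"],c["dist_coeffs"])[0][0,0]
def blobs(c,lo,hi,roi,amin=15):
    h=cv2.cvtColor(c["frame"],cv2.COLOR_RGB2HSV); x0,y0,x1,y1=roi
    m=cv2.inRange(h,lo,hi)
    if lo[0]==0 and hi[0]<=10: m|=cv2.inRange(h,(172,lo[1],lo[2]),(180,255,255))
    k=np.zeros_like(m);k[y0:y1,x0:x1]=m[y0:y1,x0:x1]
    n,l,st,ce=cv2.connectedComponentsWithStats(k)
    return [(ce[i].round(1).tolist(),st[i].tolist()) for i in range(1,n) if st[i][4]>=amin]
E
python3 - <<'E'
from h import *
t=cam("top");s=cam("side")
R=((0,140,60),(8,255,255));
bt=blobs(t,*R,(425,235,470,295));bs=blobs(s,*R,(360,195,410,235));print(bt,bs)
p,e=tri(t,bt[0][0],s,bs[0][0]);print("button",p,e, onz(t,bt[0][0],.084))
Y=((22,120,100),(35,255,255))
for n,c,r in(("t",t,(340,240,440,305)),("s",s,(335,205,400,275))):
    for b in blobs(c,*Y,r,2): print(n,b, onz(c,b[0],.0625).round(4))
# dark panel
g=cv2.cvtColor(t["frame"],cv2.COLOR_RGB2GRAY)[235:315,330:465]
o,m=cv2.threshold(g,0,255,cv2.THRESH_OTSU)
cs=cv2.findContours(m,cv2.RETR_EXTERNAL,cv2.CHAIN_APPROX_NONE)[0]
q=max(cs,key=cv2.contourArea)+[330,235]
bx=cv2.boxPoints(cv2.minAreaRect(q.astype(np.float32)));print(o,[onz(t,b,.062).round(4).tolist() for b in bx],bx)
crop=np.hstack([cv2.resize(t["frame"][235:315,335:465],None,fx=5,fy=5,interpolation=2)])
cv2.imwrite("pics/c1.png",crop[:,:,::-1])
for z in (0,):
  for n,pp in(("tb",(246,342)),("tr",(190,317)),("reel",(374,128))): print(n,onz(t,pp,.02).round(3))
E
```

```text
[([445.1, 265.1], [437, 257, 17, 17, 219])] [([383.0, 210.6], [377, 205, 13, 12, 116])]
button [ 0.54609382 -0.12460467  0.07590962] 4.309091997171357e-05 [ 0.54559392 -0.12229852  0.084     ]
t ([421.0, 267.5], [420, 267, 3, 2, 6]) [ 0.5421 -0.0866  0.0625]
t ([403.5, 269.7], [402, 269, 4, 2, 6]) [ 0.5377 -0.0566  0.0625]
t ([395.0, 270.5], [394, 270, 3, 2, 6]) [ 0.5361 -0.0421  0.0625]
t ([368.5, 273.3], [367, 273, 4, 2, 6]) [0.5304 0.0029 0.0625]
t ([376.7, 272.6], [375, 272, 4, 2, 7]) [ 0.5319 -0.011   0.0625]
t ([350.5, 275.0], [349, 275, 4, 1, 4]) [0.5269 0.0332 0.0625]
s ([371.7, 231.7], [371, 231, 2, 2, 3]) [ 0.5379 -0.0554  0.0625]
s ([364.3, 242.7], [364, 242, 2, 2, 3]) [ 0.5327 -0.0112  0.0625]
s ([356.4, 254.8], [356, 254, 2, 3, 5]) [0.5268 0.0346 0.0625]
91.0 [[0.5936, 0.0689, 0.062], [0.5995, -0.1623, 0.062], [0.4647, -0.1611, 0.062], [0.4615, 0.0663, 0.062]] [[330. 235.]
 [464. 235.]
 [464. 314.]
 [330. 314.]]
tb [0.409 0.208 0.02 ]
tr [0.449 0.307 0.02 ]
reel [ 0.799 -0.01   0.02 ]
```

View pics/c1.png

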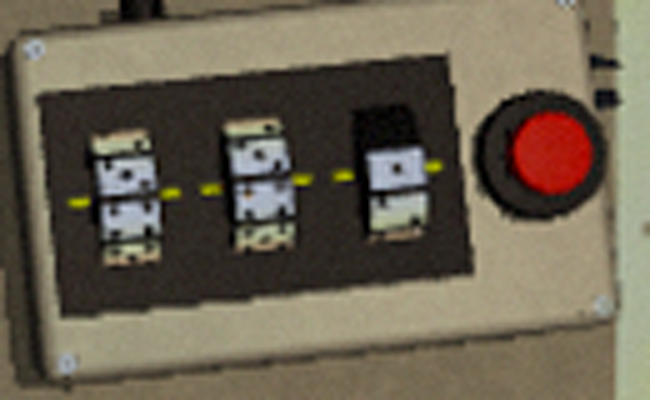

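The crop puts the index marks at crop y≈200 (left), 187 (middle) and 170 (right). The right wheel shows 1 dot centred. The left and middle wheels look unclear and may sit between faces. I'll move the wrist camera over them.

Emit:
play_rows --deltas '[[[0,0.77,-0.723,0.058,0],[0,0.77,-0.723,0.058,0],[0,0.77,-0.723,0.058,0],[0,0.77,-0.723,0.058,0],[0,0.77,-0.723,0.058,0],[0,0.77,-0.723,0.058,0],[0,0.77,-0.723,0.058,0],[0,0.77,-0.723,0.058,0],[0,0.77,-0.723,0.058,0],[0,0.77,-0.723,0.058,0],[0,0.77,-0.723,0.058,0],[0,0.77,-0.723,0.058,0],[0,0.77,-0.723,0.058,0],[0,0.77,-0.723,0.058,0],[0,0.77,-0.723,0.058,0],[0,0.77,-0.723,0.058,0]]]'

```text
clock: 2.25
tool_pos: [0.5362, -0.0292, 0.2016]
orientation: [0.0, 0.985, 0.174, 0.0]
wrist_force: [0.6, -1.3, -0.3]
finger_gap: 0.0006
grip_force: 0.0
```

Emit:
play_rows --deltas '[[[0,0,0,0,-0.99],[0,0,0,0,-0.99],[0,0,0,0,-0.99],[0,0,0,0,-0.99],[0,0,0,0,-0.99],[0,0,0,0,-0.99],[0,0,0,0,-0.99],[0,0,0,0,-0.99],[0,0,0,0,-0.99],[0,0,0,0,-0.99],[0,0,0,0,-0.99],[0,0,0,0,-0.99],[0,0,0,0,-0.99],[0,0,0,0,0],[0,0,0,0,0]]]'

```text
clock: 4.12
tool_pos: [0.5356, -0.0305, 0.2016]
orientation: [-0.0, 0.662, 0.75, 0.0]
wrist_force: [-0.1, 0.3, 0.0]
finger_gap: 0.0003
grip_force: 0.0
```

```bash
cat > pose.py <<'E'
from h import *
W={"l":67,"m":22,"r":-23,"b":-75}
def tool(s):
    q=s["orientation"];return Ro.from_quat(q[[1,2,3,0]]).as_matrix()
E
python3 - <<'E'
from pose import *
c=cam("wrist");s=c["s"];print(s["clock"],s["tool_pos"],s["joints"],s["wrist_force"]);print(tool(s).round(4))
cv2.imwrite("pics/w1.png",c["frame"][:,:,::-1])
for b in blobs(c,(22,120,100),(35,255,255),(0,0,640,480),8): print(b, onz(c,b[0],.0625).round(4))
R=((0,140,60),(8,255,255))
for b in blobs(c,*R,(0,0,640,480),300): print(b, onz(c,b[0],.084).round(4))
E
```

```text
4.125 [ 0.53564492 -0.03051511  0.20156377] [-1.03357339e-01  2.92462880e-02  1.94148310e+00  3.84446816e-05
  1.17089744e+00 -2.28436552e-01] [-0.13717385  0.31619988  0.01412152]
[[-0.1247  0.9922 -0.    ]
 [ 0.9922  0.1247  0.    ]
 [ 0.     -0.     -1.    ]]
([318.6, 236.9], [317, 234, 4, 7, 25]) [ 0.5363 -0.0426  0.0625]
([318.5, 254.0], [317, 250, 4, 9, 32]) [ 0.5379 -0.0563  0.0625]
([537.3, 437.1], [487, 416, 112, 46, 673]) [ 0.7562 -0.206   0.0625]
([625.4, 230.0], [607, 197, 33, 63, 1611]) [ 0.7489 -0.0042  0.084 ]
```

View pics/w1.png

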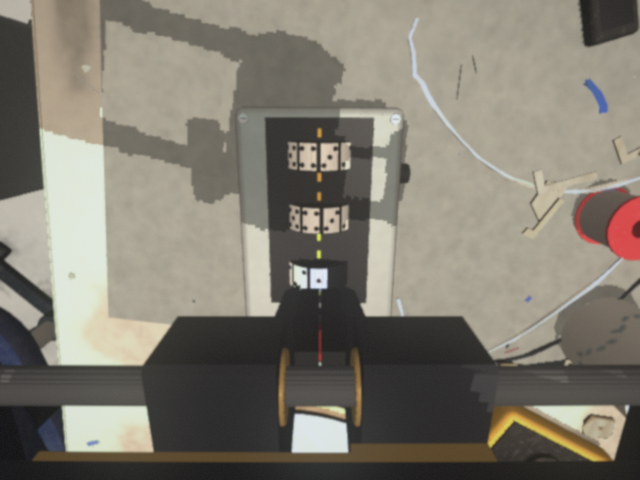

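The wrist view, with image right as console +x, shows the left wheel at (319,156), the middle at (319,219) and the right at (318,277). All are centred on the index line at column 319. I'll zoom in to read the dots.

```bash
python3 - <<'E'
import cv2
f=cv2.imread("pics/w1.png")[120:300,265:375]
cv2.imwrite("pics/w1c.png",cv2.rotate(cv2.resize(f,None,fx=4,fy=3.3,interpolation=2),cv2.ROTATE_90_COUNTERCLOCKWISE))
E
```

```text
(no output)
```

View pics/w1c.png

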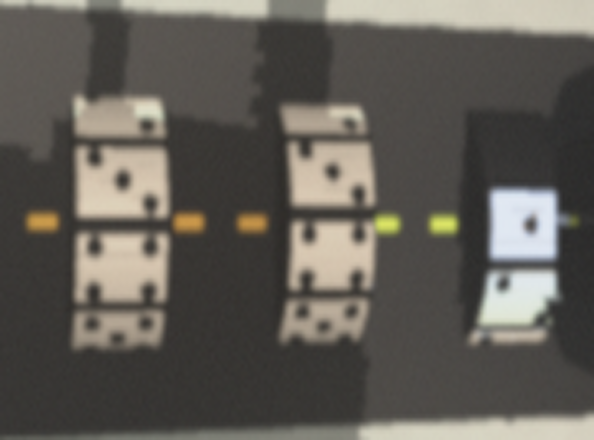

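From near to far, the left and middle wheels read 5, 4 | 3, 2 with the 3/4 seam on the index, so both sit at 3.5. The right wheel shows 1. The drags needed are:

- **Left:** +1.5 clicks (+22.6 mm)
- **Middle:** −1.5 clicks (−22.6 mm)
- **Right:** +3 clicks

I'll start above the left wheel.

Emit:
play_rows --deltas '[[[0,0.615,-0.147,0,0],[0,0.615,-0.148,0.2,0],[0,0,0,0.8,0],[0,0,0,0.8,0],[0,0,0,0.6,0],[0,0,0,0.4,0],[0,0,0,0.165,0],[0,0,0,0,0],[0,0,0,0,0]]]'

```text
clock: 5.3
tool_pos: [0.5187, 0.0167, 0.084]
orientation: [0.001, 0.661, 0.75, 0.001]
wrist_force: [0.1, 0.0, 0.0]
finger_gap: 0.0003
grip_force: 0.0
```

Emit:
play_rows --deltas '[[[0,0,0,0.025,0],[0,0,0,0.025,0],[0,0,0,0,0]]]'

```text
clock: 5.68
tool_pos: [0.5178, 0.0168, 0.0811]
orientation: [0.0, 0.661, 0.75, 0.0]
wrist_force: [-0.1, -0.4, 0.2]
finger_gap: 0.0008
grip_force: 0.0
```

Emit:
play_rows --deltas '[[[0,0,0,0.025,0],[0,0,0,0.025,0],[0,0,0,0,0]]]'

```text
clock: 6.05
tool_pos: [0.5177, 0.0168, 0.0788]
orientation: [-0.0, 0.661, 0.75, -0.0]
wrist_force: [0.2, -0.9, 0.2]
finger_gap: -0.0
grip_force: 0.0
```

Emit:
play_rows --deltas '[[[0,0,0,0.025,0],[0,0,0,0.01,0],[0,0,0,0,0]]]'

```text
clock: 6.42
tool_pos: [0.5177, 0.0168, 0.0775]
orientation: [-0.0, 0.661, 0.75, -0.0]
wrist_force: [0.1, -0.6, -0.6]
finger_gap: 0.0002
grip_force: 0.0
```

Emit:
play_rows --deltas '[[[0,0,0,0.025,0],[0,0,0,0.02,0],[0,0,0,0,0]]]'

```text
clock: 6.8
tool_pos: [0.5179, 0.0168, 0.076]
orientation: [0.0, 0.661, 0.75, 0.0]
wrist_force: [-0.8, -0.1, 1.8]
finger_gap: 0.0002
grip_force: 1.0
```

Emit:
play_rows --deltas '[[[0,0,0,0.025,0],[0,0,0,0.01,0],[0,0,0,0,0]]]'

```text
clock: 7.18
tool_pos: [0.5182, 0.0168, 0.075]
orientation: [0.0, 0.661, 0.75, 0.0]
wrist_force: [-1.7, 0.2, 5.3]
finger_gap: 0.0003
grip_force: 2.7
```

Emit:
play_rows --deltas '[[[0,0,0,0.025,0],[0,0,0,0.005,0],[0,0,0,0,0]]]'

```text
clock: 7.55
tool_pos: [0.519, 0.0168, 0.0745]
orientation: [0.001, 0.661, 0.75, 0.001]
wrist_force: [-1.3, 0.6, 8.1]
finger_gap: 0.0002
grip_force: 3.8
```

Emit:
play_rows --deltas '[[[0,0,0.03,0,0],[0,0,0.05,0,0],[0,0,0.05,0,0]]]'

```text
clock: 7.92
tool_pos: [0.525, 0.0176, 0.0748]
orientation: [0.001, 0.661, 0.75, 0.001]
wrist_force: [1.4, -0.3, 6.5]
finger_gap: 0.0004
grip_force: 3.5
```

Emit:
play_rows --deltas '[[[0,0,0.05,0.012,0],[0,0,0.06,0,0],[0,0,0.06,0,0]]]'

```text
clock: 8.3
tool_pos: [0.5309, 0.0183, 0.0742]
orientation: [0.001, 0.661, 0.75, 0.001]
wrist_force: [-2.1, 0.7, 8.8]
finger_gap: 0.0006
grip_force: 4.5
```

Emit:
play_rows --deltas '[[[0,0,0.06,0,0],[0,0,0.06,0,0],[0,0,0.06,0,0],[0,0,0.06,0,0],[0,0,0.025,0,0],[0,0,0,0,0],[0,0,0,0,0]]]'

```text
clock: 9.18
tool_pos: [0.542, 0.0196, 0.0742]
orientation: [0.001, 0.661, 0.75, 0.001]
wrist_force: [-0.5, 0.5, 7.1]
finger_gap: 0.0003
grip_force: 3.5
```

Emit:
play_rows --deltas '[[[0,0,0,-0.1,0],[0,0,0,-0.3,0],[0,-0.56,-0.034,-0.2,0],[0,-0.56,-0.034,0,0],[0,0,0,0,0],[0,0,0,0,0]]]'

```text
clock: 9.93
tool_pos: [0.5428, -0.0248, 0.0966]
orientation: [-0.0, 0.661, 0.75, -0.0]
wrist_force: [-0.3, -0.3, 0.1]
finger_gap: 0.0004
grip_force: 0.0
```

```bash
cat > look.py <<'E'
import sys
from pose import *
# offset of the face seams of each wheel (mm along console x from index line) at rim top
A=np.array([.534,-.02655]);yw=np.radians(7.2);ex=np.array([np.cos(yw),np.sin(yw)]);ey=np.array([-np.sin(yw),np.cos(yw)])
c=cam("wrist");s=c["s"];print(s["clock"],s["tool_pos"].round(4),s["wrist_force"].round(1))
P=lambda x,y,z:proj(c,[*(A+ex*x+ey*(y-.022)),z])
out=[]
for k in sys.argv[2]:
    y=W[k]/1000;z=.0765
    src=np.float32([P(-.025,y+.02,z),P(.025,y+.02,z),P(.025,y-.02,z),P(-.025,y-.02,z)])
    M=cv2.getPerspectiveTransform(src,np.float32([(0,0),(500,0),(500,400),(0,400)]))
    out.append(cv2.warpPerspective(c["frame"],M,(500,400))[:,:,::-1])
im=np.vstack(out);f=min(1,600/im.shape[0]);cv2.imwrite(sys.argv[1],cv2.resize(im,None,fx=f,fy=f))
E
python3 look.py pics/l2.png l
```

```text
9.925 [ 0.5428 -0.0248  0.0966] [-0.3 -0.3  0.1]
```

View pics/l2.png

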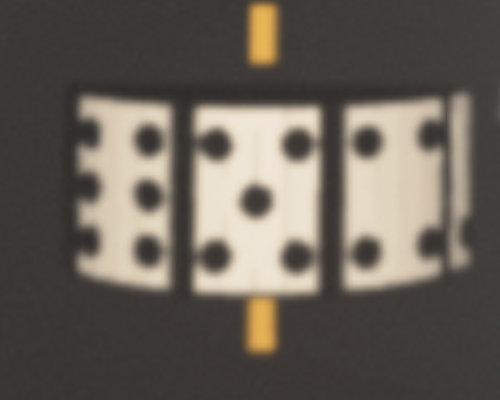

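The left wheel shows 5 dots centred at column 257, between the marks at 262. On to the middle wheel.

Emit:
play_rows --deltas '[[[0,0,0,0.25,0],[0,0,0,0.13,0],[0,0,0,0,0]]]'

```text
clock: 10.35
tool_pos: [0.5423, -0.0248, 0.0804]
orientation: [-0.001, 0.661, 0.751, -0.001]
wrist_force: [0.2, 1.0, 0.4]
finger_gap: 0.0004
grip_force: 0.0
```

Emit:
play_rows --deltas '[[[0,0,0,0.02,0],[0,0,0,0.02,0],[0,0,0,0,0]]]'

```text
clock: 10.72
tool_pos: [0.5433, -0.0252, 0.08]
orientation: [0.0, 0.661, 0.75, 0.0]
wrist_force: [0.4, 0.2, -0.5]
finger_gap: 0.0003
grip_force: 0.0
```

Emit:
play_rows --deltas '[[[0,0,0,0.015,0],[0,0,0,0.015,0],[0,0,0,0,0]]]'

```text
clock: 11.1
tool_pos: [0.5431, -0.0252, 0.0787]
orientation: [-0.0, 0.661, 0.75, -0.0]
wrist_force: [0.1, 0.5, 0.7]
finger_gap: 0.0007
grip_force: 0.0
```

Emit:
play_rows --deltas '[[[0,0,0,0.02,0],[0,0,0,0.02,0],[0,0,0,0,0]]]'

```text
clock: 11.48
tool_pos: [0.5431, -0.0251, 0.077]
orientation: [-0.0, 0.661, 0.75, -0.0]
wrist_force: [0.4, -0.4, -0.7]
finger_gap: 0.0004
grip_force: 0.0
```

Emit:
play_rows --deltas '[[[0,0,0,0.02,0],[0,0,0,0.01,0],[0,0,0,0,0]]]'

```text
clock: 11.85
tool_pos: [0.5432, -0.0251, 0.076]
orientation: [0.0, 0.661, 0.75, 0.0]
wrist_force: [-0.1, 0.0, 0.7]
finger_gap: 0.0006
grip_force: 0.2
```

Emit:
play_rows --deltas '[[[0,0,0,0.02,0],[0,0,0,0.01,0],[0,0,0,0,0]]]'

```text
clock: 12.22
tool_pos: [0.5437, -0.0251, 0.0752]
orientation: [0.0, 0.661, 0.75, 0.0]
wrist_force: [0.0, 1.3, 3.9]
finger_gap: 0.0006
grip_force: 1.5
```

Emit:
play_rows --deltas '[[[0,0,0,0.02,0],[0,0,0,0.01,0],[0,0,0,0,0]]]'

```text
clock: 12.6
tool_pos: [0.5441, -0.0251, 0.0744]
orientation: [0.001, 0.661, 0.75, 0.001]
wrist_force: [-0.0, 1.0, 6.3]
finger_gap: 0.0004
grip_force: 3.0
```

Emit:
play_rows --deltas '[[[0,0,0,0.022,0],[0,0,0,0,0],[0,0,-0.03,0,0],[0,0,-0.05,0,0],[0,0,-0.05,0,0]]]'

```text
clock: 13.22
tool_pos: [0.5394, -0.0257, 0.074]
orientation: [0.001, 0.661, 0.75, 0.001]
wrist_force: [-0.5, 0.8, 7.2]
finger_gap: 0.0005
grip_force: 3.9
```

Emit:
play_rows --deltas '[[[0,0,-0.06,0,0],[0,0,-0.06,0,0],[0,0,-0.06,0,0]]]'

```text
clock: 13.6
tool_pos: [0.5327, -0.0265, 0.0741]
orientation: [0.001, 0.661, 0.75, 0.001]
wrist_force: [2.4, 2.7, 7.1]
finger_gap: 0.0003
grip_force: 3.5
```

Emit:
play_rows --deltas '[[[0,0,-0.06,0.01,0],[0,0,-0.06,0,0],[0,0,-0.06,0,0],[0,0,-0.06,0,0],[0,0,-0.025,0,0],[0,0,0,0,0],[0,0,0,0,0]]]'

```text
clock: 14.48
tool_pos: [0.5199, -0.0281, 0.0728]
orientation: [-0.0, 0.661, 0.75, -0.0]
wrist_force: [-3.1, -0.8, 8.5]
finger_gap: 0.0002
grip_force: 4.4
```

Emit:
play_rows --deltas '[[[0,0,0,-0.1,0],[0,0,0,-0.3,0],[0,-0.57,0.087,-0.2,0],[0,-0.57,0.088,0,0],[0,0,0,0,0],[0,0,0,0,0]]]'

```text
clock: 15.22
tool_pos: [0.5326, -0.072, 0.096]
orientation: [-0.0, 0.661, 0.75, -0.0]
wrist_force: [-0.2, -1.1, 0.0]
finger_gap: 0.0003
grip_force: 0.0
```

```bash
python3 look.py pics/l3.png lm
```

```text
15.225 [ 0.5326 -0.072   0.096 ] [-0.2 -1.1  0. ]
```

View pics/l3.png

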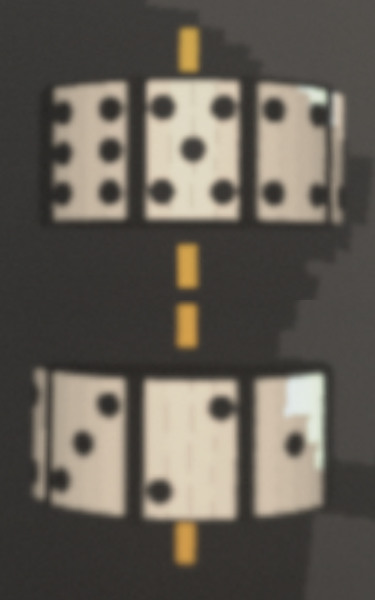

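The left wheel shows 5 and the middle shows 2, both centred on the marks at column 188. On to the right wheel.

Emit:
play_rows --deltas '[[[0,0,0,0.25,0],[0,0,0,0.12,0],[0,0,0,0,0]]]'

```text
clock: 15.65
tool_pos: [0.5322, -0.072, 0.0804]
orientation: [-0.001, 0.661, 0.751, -0.0]
wrist_force: [0.4, 0.2, -0.4]
finger_gap: 0.0004
grip_force: 0.0
```

Emit:
play_rows --deltas '[[[0,0,0,0.02,0],[0,0,0,0.02,0],[0,0,0,0,0]]]'

```text
clock: 16.02
tool_pos: [0.5332, -0.0725, 0.0799]
orientation: [0.0, 0.661, 0.75, 0.0]
wrist_force: [0.1, 0.6, 0.3]
finger_gap: 0.0002
grip_force: 0.0
```

Emit:
play_rows --deltas '[[[0,0,0,0.02,0],[0,0,0,0.015,0],[0,0,0,0,0]]]'

```text
clock: 16.4
tool_pos: [0.533, -0.0724, 0.0784]
orientation: [-0.0, 0.661, 0.75, 0.0]
wrist_force: [-0.4, -0.2, -0.7]
finger_gap: -0.0002
grip_force: 0.0
```

Emit:
play_rows --deltas '[[[0,0,0,0.02,0],[0,0,0,0.02,0],[0,0,0,0,0]]]'

```text
clock: 16.77
tool_pos: [0.5333, -0.0724, 0.0772]
orientation: [0.0, 0.661, 0.75, 0.0]
wrist_force: [-0.8, 0.9, 4.3]
finger_gap: 0.0006
grip_force: 1.8
```

Emit:
play_rows --deltas '[[[0,0,0,0.02,0],[0,0,0,0.015,0],[0,0,0,0,0]]]'

```text
clock: 17.15
tool_pos: [0.5337, -0.0724, 0.0763]
orientation: [0.0, 0.661, 0.75, 0.0]
wrist_force: [-1.3, 0.7, 7.6]
finger_gap: 0.0005
grip_force: 3.6
```

Emit:
play_rows --deltas '[[[0,0,0.03,0.012,0],[0,0,0.06,0,0],[0,0,0.06,0,0],[0,0,0.06,0,0]]]'

```text
clock: 17.65
tool_pos: [0.5428, -0.0714, 0.0763]
orientation: [0.001, 0.661, 0.75, 0.001]
wrist_force: [-0.7, 0.2, 7.9]
finger_gap: 0.0004
grip_force: 3.7
```

Emit:
play_rows --deltas '[[[0,0,0.06,0,0],[0,0,0.06,0,0],[0,0,0.05,0,0],[0,0,0,0,0],[0,0,0,0,0]]]'

```text
clock: 18.27
tool_pos: [0.5494, -0.0706, 0.0762]
orientation: [0.001, 0.661, 0.75, 0.001]
wrist_force: [0.7, 0.9, 7.9]
finger_gap: 0.0004
grip_force: 3.6
```

Emit:
play_rows --deltas '[[[0,0,0,-0.1,0],[0,0,0,-0.1,0],[0,0,-0.19,0,0],[0,0,-0.19,0,0],[0,0,0,0.08,0],[0,0,0,0.03,0],[0,0,0,0.03,0],[0,0,0,0.02,0],[0,0,0,0.02,0],[0,0,0,0.02,0],[0,0,0,0,0],[0,0,0,0,0]]]'

```text
clock: 19.77
tool_pos: [0.5341, -0.0723, 0.0762]
orientation: [0.001, 0.661, 0.75, 0.001]
wrist_force: [-1.9, 1.0, 8.2]
finger_gap: 0.0007
grip_force: 3.7
```

Emit:
play_rows --deltas '[[[0,0,0.03,0,0],[0,0,0.06,0,0],[0,0,0.06,0,0],[0,0,0.06,0,0],[0,0,0.06,0,0],[0,0,0.06,0,0],[0,0,0.055,0,0],[0,0,0,0,0],[0,0,0,0,0]]]'

```text
clock: 20.9
tool_pos: [0.55, -0.0705, 0.0764]
orientation: [0.001, 0.661, 0.75, 0.001]
wrist_force: [-0.0, 1.0, 7.5]
finger_gap: 0.0003
grip_force: 3.3
```

Emit:
play_rows --deltas '[[[0,0,0,-0.1,0],[0,0,0,-0.1,0],[0,0,-0.195,0,0],[0,0,-0.195,0,0],[0,0,0,0.08,0],[0,0,0,0.03,0],[0,0,0,0.03,0],[0,0,0,0.02,0],[0,0,0,0.02,0],[0,0,0,0.02,0],[0,0,0,0,0],[0,0,0,0,0]]]'

```text
clock: 22.4
tool_pos: [0.5339, -0.0724, 0.0762]
orientation: [0.001, 0.661, 0.75, 0.001]
wrist_force: [-1.9, 1.1, 7.9]
finger_gap: 0.0006
grip_force: 3.7
```

Emit:
play_rows --deltas '[[[0,0,0.03,0,0],[0,0,0.06,0,0],[0,0,0.06,0,0],[0,0,0.06,0,0],[0,0,0.06,0,0],[0,0,0.06,0,0],[0,0,0.055,0,0],[0,0,0,0,0],[0,0,0,0,0]]]'

```text
clock: 23.52
tool_pos: [0.5497, -0.0705, 0.0763]
orientation: [0.001, 0.661, 0.75, 0.001]
wrist_force: [-0.6, 0.7, 6.3]
finger_gap: 0.0007
grip_force: 3.3
```

Emit:
play_rows --deltas '[[[0,0,0,-0.1,0],[0,0,0,-0.4,0],[0,0,0,-0.5,0],[0,-0.65,-0.127,0,0],[0,-0.65,-0.128,0,0],[0,0,0,0,0],[0,0,0,0,0]]]'

```text
clock: 24.4
tool_pos: [0.5446, -0.123, 0.1152]
orientation: [-0.0, 0.661, 0.75, 0.0]
wrist_force: [-0.2, 0.1, 0.5]
finger_gap: 0.0005
grip_force: 0.0
```

```bash
python3 look.py pics/l4.png lmr
```

```text
24.4 [ 0.5446 -0.123   0.1152] [-0.2  0.1  0.5]
```

View pics/l4.png

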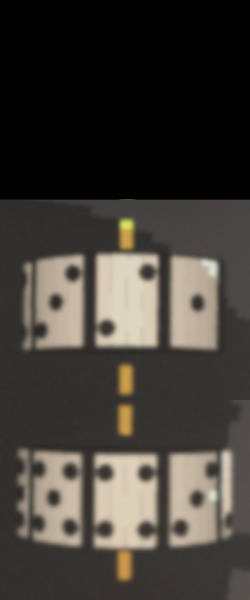

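The middle wheel shows 2 and the right shows 4, both centred on the marks. The left wheel is out of frame but hasn't been touched since it read 5. Now the button.

Emit:
play_rows --deltas '[[[0,0,0,0.4,0],[0,0,0,0.3,0],[0,0,0,0.05,0],[0,0,0,0,0]]]'

```text
clock: 24.95
tool_pos: [0.544, -0.123, 0.0844]
orientation: [-0.001, 0.661, 0.751, -0.0]
wrist_force: [-0.8, 0.0, 1.8]
finger_gap: 0.0006
grip_force: 0.7
```

Emit:
play_rows --deltas '[[[0,0,0,0.05,0],[0,0,0,0.05,0],[0,0,0,0,0]]]'

```text
clock: 25.32
tool_pos: [0.5449, -0.1234, 0.0813]
orientation: [0.0, 0.661, 0.75, 0.0]
wrist_force: [-0.5, 1.3, 3.5]
finger_gap: 0.0007
grip_force: 1.6
```

Emit:
play_rows --deltas '[[[0,0,0,0.03,0],[0,0,0,0.03,0],[0,0,0,0,0]]]'

```text
clock: 25.7
tool_pos: [0.5449, -0.1234, 0.0788]
orientation: [0.0, 0.661, 0.75, 0.0]
wrist_force: [-0.7, 1.7, 4.7]
finger_gap: 0.0002
grip_force: 2.3
```

Emit:
play_rows --deltas '[[[0,0,0,0.025,0],[0,0,0,0.02,0],[0,0,0,0,0]]]'

```text
clock: 26.08
tool_pos: [0.5449, -0.1234, 0.0783]
orientation: [0.0, 0.661, 0.75, 0.0]
wrist_force: [-4.1, 2.6, 13.7]
finger_gap: 0.0008
grip_force: 6.4
```

Emit:
play_rows --deltas '[[[0,0,0,0.02,0],[0,0,0,0,0],[0,0,0,0,0]]]'

```text
clock: 26.45
tool_pos: [0.5449, -0.1234, 0.0782]
orientation: [0.0, 0.661, 0.75, 0.0]
wrist_force: [-6.5, 3.5, 17.2]
finger_gap: 0.0002
grip_force: 8.6
```

The force rises steeply at z = 0.078, so the button is bottomed at its full 6 mm of travel. I'll lift away and check.

Emit:
play_rows --deltas '[[[0,0,0,-0.1,0],[0,0,0,-0.3,0],[0,0,0,-0.8,0],[0,0,0,-0.9,0],[0,0.5,0,-0.9,0],[0,0.9,0,-0.2,0],[0,0.9,0,0,0],[0,0,0,0,0],[0,0,0,0,0]]]'

```text
clock: 27.58
tool_pos: [0.5329, -0.0325, 0.2037]
orientation: [0.0, 0.661, 0.751, -0.0]
wrist_force: [-0.7, -0.6, -0.5]
finger_gap: 0.0007
grip_force: 0.0
```

```bash
python3 look.py pics/l5.png lmr; python3 -c "
from h import *
c=cam('side');R=((0,140,60),(8,255,255));print(blobs(c,*R,(360,195,410,235)))"
```

```text
27.575 [ 0.5329 -0.0325  0.2037] [-0.7 -0.6 -0.5]
[([383.0, 210.6], [377, 205, 13, 12, 117])]
```

View pics/l5.png

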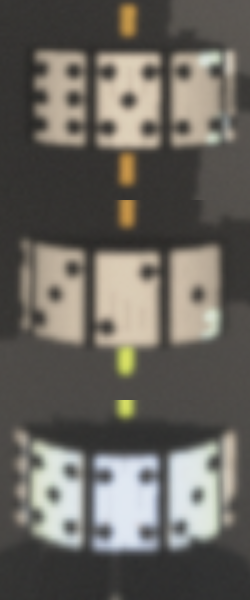

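The wheels read 5, 2 and 4, all centred. The side view puts the button back at (383,210.6), the same as at the start, so I'm handing in.

```bash
python3 -c "
from station import manip
print(manip.close_job())"
```

```text
the job is handed in; nothing more can be done
None
```

The job is handed in, with no verdict returned: the wheels show 5, 2 and 4 dots centred on the marks, the load button was pressed to its stop and came back out, and the highest wrist-force reading was 17.2 N, on the button.

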